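# Lock the adapter plug into the waste can's cam coupler

## Robot

A 6-joint arm with a two-finger parallel gripper is mounted at the origin on the work surface. World frame = base frame: x ahead of the robot, y to its left, z up, the work surface at z = 0. Lengths are in mm, angles in degrees, forces in N, time in s.
With the tool pointing down it reaches from about 350 to 950 mm from the base axis. Payload 17.4 kg.
Tool frame: the origin (TCP) lies at the very end of the fingers, on their centre line; the grasp point (between the pads) lies arm.tcp_to_grasp behind it (arm.tcp_to_grasp is the distance from the TCP to the grasp point, in mm); z points along the fingers, y is the line along which they close (so a half turn about z gives the same grasp; the last joint's range is limited). The gripper opens to 93 mm and grips with 3 to 60 N. Pads are 15 mm wide; open, the fingers measure 128 mm over their backs; the gripper's body (75 mm by 188 mm) begins 65 mm behind the grasp point.
Start: joints at [71.058, 6.646, 82.598, -0, 90.757, -2.166], TCP at [194.836, 646.275, 218.646] pointing down, gripper open.
Joint ranges: [-162.19, 162.19], [-47.58, 125.68], [4.15, 143.07], [-65.23, 245.23], [0.69, 171.88], [-170.13, 170.13]. Speed limits (degrees/s): [108.29, 108.29, 127.2, 180, 180, 180].

## Interface

Orientations are given as a 3x3 rotation matrix whose columns are the frame's x, y, z axes.
In Python, from plant import arm, effector, ik, read_camera, finish_job, telemetry gives the robot as it stands. Calls block until the motion is done:
- arm.move_ptp(position, orientation): joint-space move of the TCP to a pose.
- arm.movel(position, ori=None, max_speed=150): straight line of the TCP; ori=None keeps the orientation; max_speed is the mean speed in mm/s.
- arm.move_j(angles): joint-space move.
- effector.set_gripper(opening): finger opening in mm; the grip force is fixed at half the most; returns when the fingers have stopped.
- arm.wait(seconds).
- ik(position, orientation): joint angles nearest the present ones, or None.
- read_camera(name): name is "scene" or "top" or "wrist"; returns a dict with "frame" (384x512x3 uint8, red, green, blue), "mtx" (3x3 intrinsics, pixels), "R" (3x3) and "t" (3): a world point X has camera coordinates R X + t. Camera axes: x right, y down, z forward; pixel columns grow to the right and rows downward; lengths in mm; the calibration is good to about 2 mm. The wrist camera is an equidistant fisheye: a pixel r from the principal point sees the ray r / f radians off the axis. A picture is of the moment at which its call begins. There is no depth.
A pose or a line that the arm cannot do raises arm.PlanningError and nothing moves.
- finish_job(): hands the job in; it is judged then, once.
Readings, each from a call of its own:
- telemetry.read_time_s(): time.
- telemetry.read_joint_pos(): joint angles.
- telemetry.read_joint_velocities(): joint speeds.
- telemetry.read_joint_torque(): joint torques, N m.
- telemetry.read_eef_pos(): TCP position.
- telemetry.read_ee_rot(): TCP orientation.
- telemetry.read_contact_force(): force on the tool from outside, world axes, zero at the start.
- telemetry.read_moment(): the same for the moment, N m.
- telemetry.read_opening(): finger opening in mm.
- telemetry.read_gripper_force(): force on a finger pad.
Only numpy, scipy, OpenCV 4.12 (cv2) and the standard library are available. Lean on these libraries where they do the work, as an engineer would, in place of code of your own. Each camera call takes 0.05 s, during which the arm holds its last target. There are 200 camera calls.

## Task

Close the solvent waste can: stand the loose steel adapter plug in the coupler's upright mouth, press it down with about 25 N for half a second so that the rubber gasket under it bottoms, then swing both red cam arms down together until both lie fully home against the coupler and the plug is locked, and let go. Feel your way: never load the gasket with more than 34 N or push either arm with more than 40 N, and leave the bottle, beaker and jar where they stand.

Things in the scene. Friction and masses are not known exactly. Their poses are not given: they have to be found in the camera images.
- can: White flat waste can 180 x 140 x 60 mm high, fixed, with an upright aluminium coupler (diameter 42 mm) on its middle. Origin: centre of its underside, on the coupler's axis; z up. The cam arms lie on its +y (left) and -y (right) sides; their hinge pins run along x, 24 mm either side of the axis, 135 mm above the origin. All else on the can is below 75 mm.
- mouth (a point): Centre of the coupler's open rim, 147 mm above the bench; bore 38 mm in diameter. Axes as the can's. Enter it with the fingers gripping the plug's knob along the can's x, clear of the arms.
- seat (a point): Point on the coupler's axis, 116.6 mm above the can's underside, where the plug's underside lies when locked. Axes as the can's. A plug merely set on the gasket stands 2 to 9 mm higher and the cams mostly jam on its lip. Pressed until the gasket bottoms and let go, it springs back to 0 to 4 mm above this point, where the cams catch its groove and draw it home.
- gasket: Black rubber gasket disc inside the bore, diameter 34 mm; origin at the centre of its upper face. It rubs and springs: pushing it down takes 5 N plus 1.35 N per mm, then it bottoms hard at about 18 N (the plug's weight included). Gaskets differ in thickness and set: it bottoms anywhere from 1.0 to 4.4 mm below the seat point, and may start up to 3 mm pushed in.
- plug: Loose steel adapter plug, 51.4 mm high, about 0.25 kg, standing on the bench. Origin: centre of its underside, z up. From below: chamfered lip of diameter 36 mm (0 to 6 mm), V groove, shoulder of diameter 36 mm (28 to 37 mm), flange of diameter 44 mm (36.9 to 40.4 mm), blue round grip knob of diameter 28 mm (40.4 to 51.4 mm). Locked, the flange stands 6.5 mm above the rim.
- cam_left (a joint): Angle of the left (+y) cam arm: 0 is open, pointing outward and 30 degrees above level; 2.09 rad is fully home, hanging straight down beside the coupler. Stiff hinge (0.05 N m), stays where it is left.
- cam_right (a joint): Angle of the right (-y) cam arm, likewise 0 open to 2.09 rad home.
- bar_left: Red handle bar of the left arm, 18 mm wide, 6 mm thick, 9 to 55 mm from the hinge pin; origin on the pin. Home, its outer face is 31 mm from the coupler's axis. Needs up to 0.1 N m with the plug in. Two open fingers along the can's y, centred on the coupler, can push both bars down until the fingertips are 20 to 25 mm below the pins, then close on them from outside.
- bar_right: Red handle bar of the right arm, mirror image of the left.
- tip_left (a point): Outer end of the left handle bar, 55 mm from the hinge pin.
- tip_right (a point): Outer end of the right handle bar, 55 mm from the hinge pin.
- amber_bottle: Amber bottle with red cap, diameter 72 mm, 150 mm high; leave it. Origin: centre of its underside.
- beaker: Glass beaker, diameter 70 mm, 85 mm high; leave it. Origin: centre of its underside.
- blue_jar: Blue jar with white lid, diameter 64 mm, 90 mm high; leave it. Origin: centre of its underside.
There are look-alikes about, which are no part of the job. Several things have the shape of the can; the one meant has the colours described above. Several things look just like the plug: the one meant starts farthest to the robot's right.

How it is judged:
By the outcome, as a careful person would: the job done as asked, in the order asked, and still so for the second after the job is handed in, with the robot touching nothing.
It also fails if it takes over 72 s, if anything falls off the work surface, if the arm or the gripper's body presses on something with over 40 N, if the wrist force passes 120 N, or if a joint passes its speed limit or range.

## Working session

There is one attempt and no reset: what is moved stays moved. The work goes in short steps, each a Python script; the robot and the scene stay as the last script left them, time stands still between calls to the robot, and variables do not carry over. Pictures are saved under pics/ and viewed, at most 10 in all, crops included, and the job is handed in when it is done.

```bash
mkdir -p pics; ls
python3 - <<'E'
from plant import *
import cv2,numpy as np
for n in ("scene","top"):
    c=read_camera(n); cv2.imwrite(f"pics/{n}0.png",cv2.resize(c["frame"][:,:,::-1],(800,600),interpolation=cv2.INTER_CUBIC))
    np.savez(f"pics/{n}0.npz",**c); print(n,c["mtx"].tolist(),c["R"].round(3).tolist(),c["t"].round(1).tolist())
print(arm.tcp_to_grasp,telemetry.read_time_s(),telemetry.read_ee_rot(),telemetry.read_contact_force())
E
```

```text
pics
scene [[352.58250785239136, 0.0, 257.1338355524916], [0.0, 352.58250785239136, 184.62629456571236], [0.0, 0.0, 1.0]] [[-0.123, 0.992, 0.013], [0.777, 0.104, -0.621], [-0.618, -0.067, -0.784]] [54.2, -262.0, 1440.5]
top [[462.0871403798586, 0.0, 256.7579557762974], [0.0, 462.0871403798586, 194.8180696328372], [0.0, 0.0, 1.0]] [[-0.001, -1.0, 0.002], [-0.993, 0.001, -0.118], [0.118, -0.002, -0.993]] [23.5, 476.4, 1187.5]
18.8 0.1 [[-9.57441726e-01  2.88626440e-01 -3.44369376e-04]
 [ 2.88626641e-01  9.57441251e-01 -9.55505043e-04]
 [ 5.39294274e-05 -1.01423457e-03 -9.99999484e-01]] [ 0.12695242 -0.17299102 -0.56762948]
```

View pics/scene0.png

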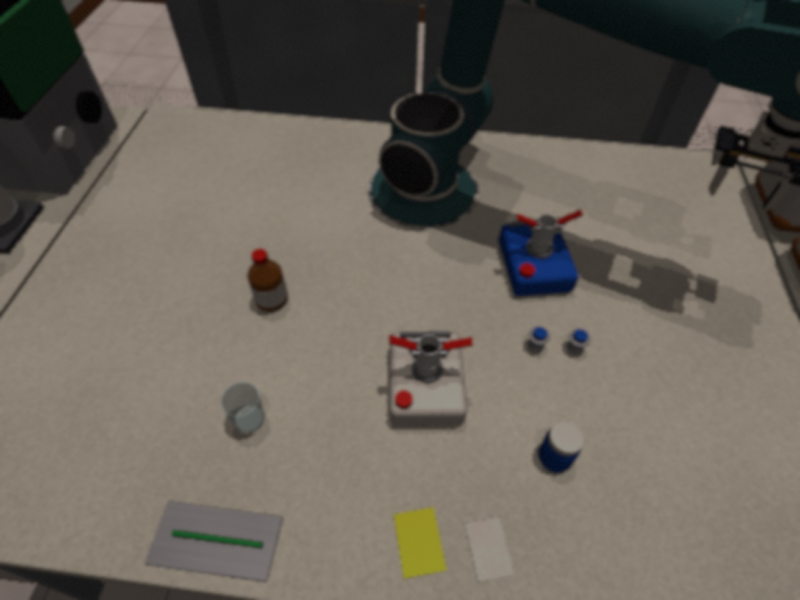

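View pics/top0.png

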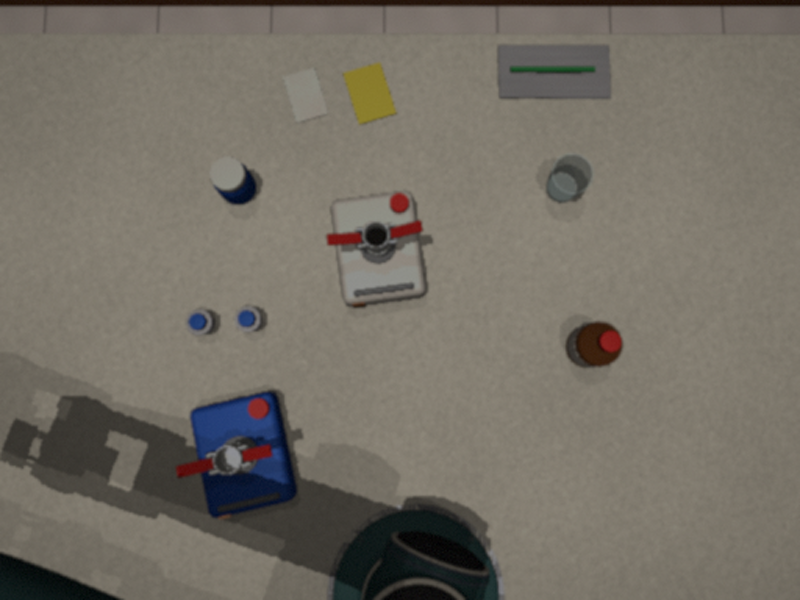

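The pictures show two look-alike plugs, with the rightmost (smallest y) at top (249,319) and scene (540,335). The white can's mouth is at top (376,234) and scene (429,343), and its arm tips are at top (328,240) and (421,228).

```bash
cat > h.py <<'E'
import numpy as np,cv2
def ray(c,u,v,fish=False):
    K,R,t=c["mtx"],c["R"],c["t"]; x=(u-K[0,2])/K[0,0]; y=(v-K[1,2])/K[1,1]
    if fish:
        r=np.hypot(x,y); s=np.sin(r)/max(r,1e-9); d=np.array([x*s,y*s,np.cos(r)])
    else: d=np.array([x,y,1.])
    return -R.T@t, R.T@d
def at(c,u,v,z,fish=False):
    o,d=ray(c,u,v,fish); return o+d*(z-o[2])/d[2]
def proj(c,X,fish=False):
    p=c["R"]@np.asarray(X,float)+c["t"]; K=c["mtx"]; q=p[:2]/p[2]
    if fish: q=p[:2]/np.hypot(*p[:2])*np.arctan2(np.hypot(*p[:2]),p[2])
    return K[:2,:2]@q+K[:2,2]
def down(yaw): # tool y at yaw deg, z down
    a=np.radians(yaw); y=np.array([np.cos(a),np.sin(a),0]); z=np.array([0,0,-1.]); return np.column_stack([np.cross(y,z),y,z])
E
python3 - <<'E'
from h import *
pts={"top":{"plug":(249,319,51),"other":(201,322,51),"mouth":(376,234,147),"tipL":(328,240,162),"tipR":(421,228,162),"jar":(228,173,90),"beaker":(565,185,0),"cap":(611,342,150)},
"scene":{"plug":(540,335,51),"other":(580,338,51),"mouth":(429,343,147),"tipR":(391,341,162),"tipL":(471,343,162),"jar":(566,437,90),"cap":(260,256,150)}}
for n,d in pts.items():
    c=np.load(f"pics/{n}0.npz")
    for k,(u,v,z) in d.items(): print(n,k,at(c,(u+.5)/1.5625-.5,(v+.5)/1.5625-.5,z).round(1))
E
```

```text
top plug [450.2 274.3  51. ]
top other [445.3 353.2  51. ]
top mouth [571.7  62.3 147. ]
top tipL [559.2 134.4 162. ]
top tipR [577.6  -6.5 162. ]
top jar [685.8 306.1  90. ]
top beaker [ 691.5 -264.9    0. ]
top cap [ 405.  -292.1  150. ]
scene plug [459.3 278.8  51. ]
scene other [456.  357.7  51. ]
scene mouth [569.3  61.9 147. ]
scene tipR [583.6  -3.5 162. ]
scene tipL [569.5 134.2 162. ]
scene jar [688.2 306.9  90. ]
scene cap [ 412.6 -287.9  150. ]
```

Run:
```python
from plant import *
from h import *
for p in ([454,276,180],[571,62,230]):
    for y in (7,187,97,-83): 
        q=ik(p,down(y)); print(p,y,None if q is None else np.round(q,0))
arm.move_ptp([454,276,180],down(7)) 
c=read_camera("wrist"); np.savez("pics/w1.npz",**c)
cv2.imwrite("pics/w1.png",cv2.resize(c["frame"][:,:,::-1],(800,600),interpolation=cv2.INTER_CUBIC))
print(telemetry.read_time_s(),telemetry.read_joint_pos(),(-c["R"].T@c["t"]).round(),c["R"].round(2).tolist(),c["mtx"],proj(c,[454,276,51],True)*1.5625)
```

```text
[454, 276, 180] 7 [ 29. -11. 103.  -0.  88.  22.]
[454, 276, 180] 187 [  29.  -11.  103.   -0.   88. -158.]
[454, 276, 180] 97 [ 29. -11. 103.  -0.  88. -68.]
[454, 276, 180] -83 [ 29. -11. 103.  -0.  88. 112.]
[571, 62, 230] 7 [ 4. -6. 94. -0. 92. -3.]
[571, 62, 230] 187 None
[571, 62, 230] 97 [  4.  -6.  94.  -0.  92. -93.]
[571, 62, 230] -83 [ 4. -6. 94. -0. 92. 87.]
1.8083 [ 2.86273674e+01 -1.07185892e+01  1.03076835e+02  7.00627152e-03
  8.76395408e+01  2.15326383e+01] [445. 350. 346.] [[0.99, 0.12, 0.0], [0.12, -0.96, 0.27], [0.03, -0.27, -0.96]] [[297.31863964   0.         251.29059924]
 [  0.         297.31863964 189.50843655]
 [  0.           0.           1.        ]] [391.84915691 285.51224239]
```

View pics/w1.png

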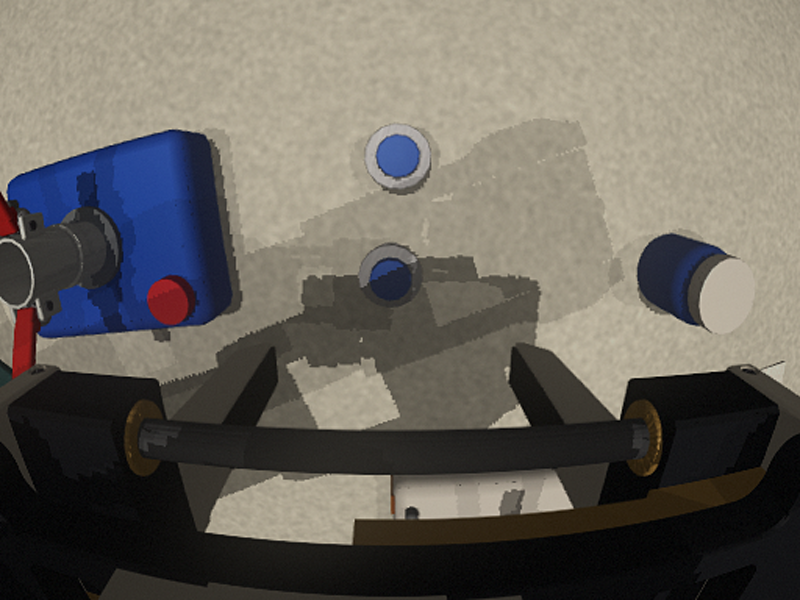

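The plug's knob centre is at wrist (391,279) and the look-alike is at (398,156).

Run:
```python
from plant import *
from h import *
c=np.load("pics/w1.npz")
p=at(c,391.5/1.5625-.5,279.5/1.5625-.5,51.4,True); print(p, at(c,398.5/1.5625-.5,156.5/1.5625-.5,51.4,True))
e=telemetry.read_eef_pos(); print(e)
# check against projection of open fingertips
Y=down(7)[:,1]
for s in (-46.5,46.5): print(proj(c,e+s*Y,True)*1.5625)
arm.movel([p[0],p[1],90],max_speed=150)
c=read_camera("wrist"); np.savez("pics/w2.npz",**c)
cv2.imwrite("pics/w2.png",cv2.resize(c["frame"][130:300,150:370,::-1],(776,600),interpolation=cv2.INTER_CUBIC))
e=telemetry.read_eef_pos(); print(e,telemetry.read_contact_force())
for s in (-46.5,46.5): print("tip",(proj(c,e+s*Y,True)-[150,130])*3.529)
print("knob",(proj(c,[p[0],p[1],51.4],True)-[150,130])*3.529)
```

```text
[452.69651196 280.5442487   51.4       ] [447.3355777  359.78724303  51.4       ]
[453.7992979  276.79417303 180.06750994]
[274.65286429 363.29874371]
[508.27236739 363.49104833]
[453.16790759 280.86488236  91.19024278] [ 0.89510614  0.3786524  -0.48322997]
tip [ 91.54529703 363.37893682]
tip [620.10257322 362.99954253]
knob [353.31131771 289.68515326]
```

View pics/w2.png

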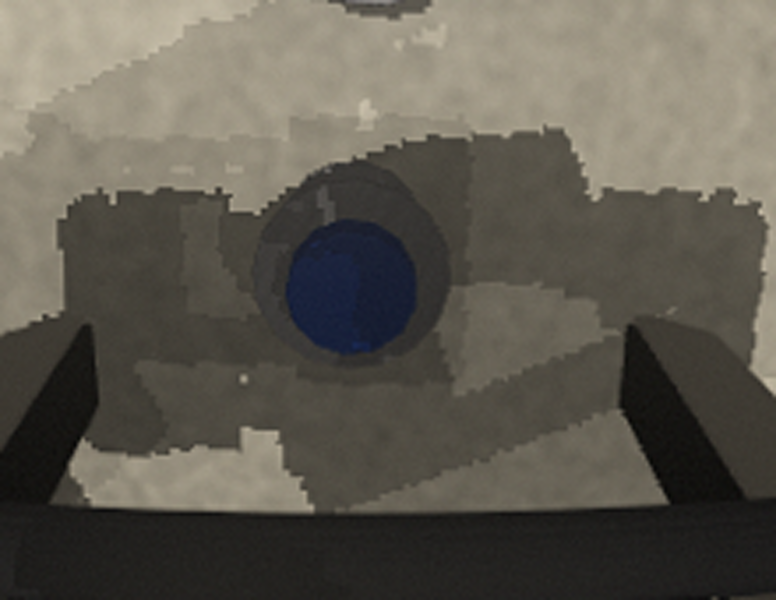

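Knob centre at (351,286) in the crop, fingertips at (95,362) and (622,360). All of these match projection, so I grasp.

Run:
```python
from plant import *
from h import *
c=np.load("pics/w2.npz")
p=at(c,351.5/3.529-.5+150,286.5/3.529-.5+130,51.4,True); print(p)
e=telemetry.read_eef_pos(); print("settled",e)
arm.movel([p[0],p[1],42.5],max_speed=60); arm.wait(.2)
print(telemetry.read_eef_pos(),telemetry.read_contact_force())
effector.set_gripper(20); arm.wait(.1)
print(telemetry.read_opening(),telemetry.read_gripper_force(),telemetry.read_eef_pos(),telemetry.read_contact_force())
e=telemetry.read_eef_pos()
arm.movel([p[0],p[1],230],max_speed=150); arm.wait(.2)
print(telemetry.read_opening(),telemetry.read_eef_pos(),telemetry.read_contact_force(),telemetry.read_time_s())
```

```text
[451.82771535 281.53972957  51.4       ]
settled [453.16790759 280.86488236  91.19024278]
[452.00088931 281.65832765  42.88440223] [ 0.39839544 -0.45534959 -0.30975058]
26.896167760581086 29.994445145130157 [451.79586422 281.53995444  42.47656408] [ 0.06054987 -0.65897608 -0.01054761]
26.999685702386714 [451.70325896 281.47522072 229.44425806] [ 0.47580645  0.15768363 -2.09770408] 6.5
```

Run:
```python
from plant import *
from h import *
arm.move_ptp([574,30,250],down(7)); arm.wait(.2)
c=read_camera("wrist"); np.savez("pics/w3.npz",**c)
cv2.imwrite("pics/w3.png",cv2.resize(c["frame"][:,:,::-1],(800,600),interpolation=cv2.INTER_CUBIC))
print(telemetry.read_eef_pos(),proj(c,[570,62,147],True)*1.5625,telemetry.read_time_s())
```

```text
[573.84134344  30.97191949 250.04133637] [391.7419829  243.70116016] 7.8333
```

View pics/w3.png

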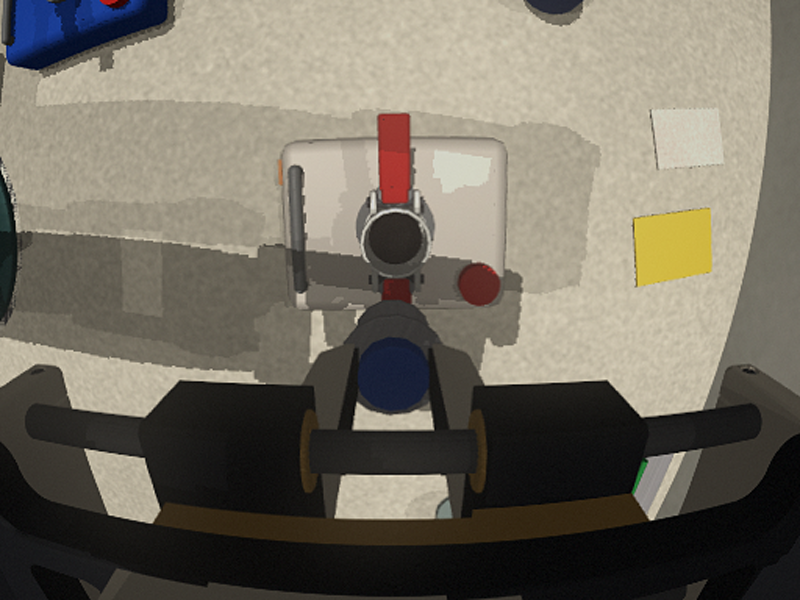

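The rim is at about (395,242), the left bar runs (394,200)→(394,115), and the held knob is at (393,375). I enlarge this.

Run:
```python
from h import *
c=np.load("pics/w3.npz")
cv2.imwrite("pics/w3c.png",cv2.resize(c["frame"][65:215,180:330,::-1],(600,600),interpolation=cv2.INTER_CUBIC))
```

```text
(no output)
```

View pics/w3c.png

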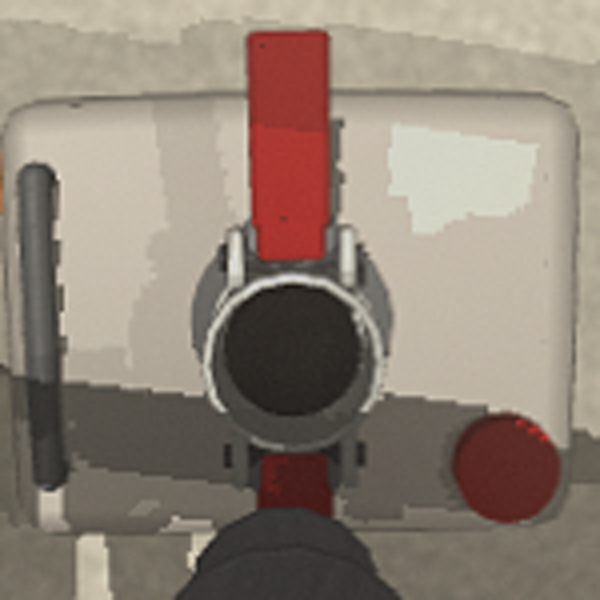

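Run:
```python
from h import *
from scipy.optimize import least_squares
c=np.load("pics/w3.npz")
f=lambda X:((proj(c,X,True)-[180,65])+.5)*4-.5
th=np.linspace(0,2*np.pi,180)
def ext(x,y,r=21):
    q=np.array([f([x+r*np.cos(t),y+r*np.sin(t),147]) for t in th]); return q[:,0].min(),q[:,0].max(),q[:,1].min(),q[:,1].max()
s=least_squares(lambda v:(np.array(ext(*v))[:3]-[204,386,271]),[570,62],diff_step=1e-3)
print(s.x,ext(*s.x)); m=s.x
at4=lambda u,v,z:at(c,(u+.5)/4-.5+180,(v+.5)/4-.5+65,z,True)
a,b=at4(249,32,165.1),at4(328,32,165.1); print(a,b,np.linalg.norm(a-b))
t=(a+b)/2; d=t[:2]-m; print("tip dist",np.hypot(*d),"yaw y",np.degrees(np.arctan2(d[1],d[0])),"edge yaw",np.degrees(np.arctan2(*(b-a)[1::-1])))
# can upper edge
a,b=at4(60,97,60),at4(540,95,60);print(np.degrees(np.arctan2(*(b-a)[1::-1])),"canL",a,b)
# held knob at TCP+8.9
e=[573.84,30.97,250.04]
print("knob obs",at(c,393.5/1.5625-.5,375.5/1.5625-.5,259,True))
```

```text
[572.34387186  62.95085494] (np.float64(203.25239843890938), np.float64(386.7495156097068), np.float64(271.0220436157383), np.float64(451.9236907145739))
[553.68456071 134.27018267 165.1       ] [569.92670897 136.29343471 165.1       ] 16.36767939590913
tip dist 73.0946052010966 yaw y 98.28936744062672 edge yaw 7.100644489363652
7.465898169444046 canL [495.23008219 121.68119788  60.        ] [637.18420367 140.28386527  60.        ]
knob obs [574.24298401  31.23334497 259.        ]
```

Run:
```python
from plant import *
from h import *
R=down(7.4); m=np.array([572.3,62.8])
arm.movel([*m,235],R,max_speed=80); arm.movel([*m,194],R,max_speed=60); arm.wait(.3)
f0=telemetry.read_contact_force(); print("free",f0,telemetry.read_eef_pos())
z=194
while z>160:
    z-=1.5 if z>176 else 1
    arm.movel([*m,z],R,max_speed=25); f=telemetry.read_contact_force()-f0; e=telemetry.read_eef_pos()
    print(z,e.round(2),f.round(1),round(telemetry.read_time_s(),1))
    if f[2]>6 or np.hypot(f[0],f[1])>8: break
```

```text
free [ 0.32286943  0.02806838 -2.88968983] [572.36762249  62.78499286 194.23038891]
192.5 [572.26  62.8  192.38] [-0.8  0.  -0.4] 9.8
191.0 [572.27  62.78 190.89] [-0.1  0.4  0.2] 10.1
189.5 [572.25  62.8  189.38] [ 0.5 -0.   0. ] 10.3
188.0 [572.27  62.81 187.88] [-0.2 -0.   0.6] 10.6
186.5 [572.33  62.86 186.61] [-0.3  0.6  1.4] 10.8
185.0 [572.2   62.8  184.73] [-0.5  0.   0.2] 11.1
183.5 [572.22  62.78 183.2 ] [-0.7  0.9  0. ] 11.3
182.0 [572.25  62.78 181.84] [-0.6  0.2 -0.6] 11.6
180.5 [572.28  62.79 180.38] [-0.3  1.2  0.6] 11.8
179.0 [572.27  62.79 178.86] [-0.6  1.3 -0.4] 12.1
177.5 [572.28  62.8  177.38] [-0.8  1.1  0.1] 12.3
176.0 [572.28  62.78 175.9 ] [0.2 0.4 0.1] 12.6
175.0 [572.29  62.8  174.95] [ 0.4  0.8 -0. ] 12.8
174.0 [572.27  62.8  173.93] [-0.5  1.3  0.7] 13.1
173.0 [572.28  62.81 172.93] [0.8 1.3 0.2] 13.3
172.0 [572.3   62.8  171.93] [-1.   1.4  1.2] 13.6
171.0 [572.29  62.79 170.94] [ 0.   1.2 -0.1] 13.8
170.0 [572.28  62.8  169.92] [-1.2  0.4  1.1] 14.1
169.0 [572.28  62.78 168.9 ] [-1.1  0.9  0.1] 14.3
168.0 [572.27  62.78 167.88] [ 0.1  0.4 -0.5] 14.6
167.0 [572.27  62.8  166.92] [-0.3  1.   0.5] 14.8
166.0 [572.27  62.8  165.92] [ 0.7 -0.  -0.3] 15.1
165.0 [572.28  62.8  164.91] [-0.6  1.   0.3] 15.3
164.0 [572.37  62.86 164.28] [-1.8  1.4  3.7] 15.6
163.0 [572.41  62.9  163.54] [-2.6  1.9  8.1] 15.8
```

The plug is in the bore and the gasket is felt 5 mm above the seat. Now I press.

Run:
```python
from plant import *
from h import *
R=down(7.4); m=np.array([572.3,62.8]); f0=np.array([0.1,0.3,-2.6])
def F(n=5):
    v=[]
    for _ in range(n): v.append(telemetry.read_contact_force()-f0); arm.wait(.02)
    return np.mean(v,0)
z=163.; f=F(); print(f)
while f[2]<24 and z>150:
    z-=.5 if f[2]<15 else .25
    arm.movel([*m,z],R,max_speed=25); f=F()
    print(z,telemetry.read_eef_pos().round(2),f.round(1))
for _ in range(7):
    print("hold",F()[2].round(1),telemetry.read_eef_pos()[2].round(2),telemetry.read_opening().round(2),round(telemetry.read_time_s(),2))
```

```text
[-2.14508911  1.56163236  7.89159076]
162.5 [572.45  62.92 163.23] [-3.3  1.8  9. ]
162.0 [572.45  62.95 162.81] [-3.3  2.  10. ]
161.5 [572.47  62.95 162.38] [-3.4  1.8 10.1]
161.0 [572.46  62.93 161.96] [-4.   1.6 11. ]
160.5 [572.47  62.98 161.54] [-4.   2.3 12.1]
160.0 [572.48  63.   161.18] [-4.8  2.2 13. ]
159.5 [572.45  63.1  160.81] [-5.2  2.8 14.2]
159.0 [572.42  63.17 160.38] [-6.4  3.5 15. ]
158.75 [572.43  63.22 160.2 ] [-6.7  3.3 16. ]
158.5 [572.44  63.21 160.05] [-7.3  3.6 16.3]
158.25 [572.41  63.23 159.79] [-7.2  4.2 17. ]
158.0 [572.4   63.29 159.63] [-7.7  4.  16.8]
157.75 [572.42  63.28 159.43] [-7.6  4.3 17.3]
157.5 [572.4   63.3  159.21] [-8.   4.  17.8]
157.25 [572.42  63.31 159.02] [-8.3  4.7 18.7]
157.0 [572.42  63.33 158.82] [-8.4  4.6 19.3]
156.75 [572.42  63.29 158.62] [-8.7  4.7 19.5]
156.5 [572.41  63.34 158.39] [-9.3  4.6 20.3]
156.25 [572.42  63.35 158.21] [-9.3  5.  20.2]
156.0 [572.41  63.36 157.98] [-9.   4.9 20.9]
155.75 [572.4   63.38 157.77] [-9.7  4.9 20.3]
155.5 [572.41  63.4  157.56] [-10.    4.9  21.5]
155.25 [572.41  63.42 157.38] [-10.2   5.2  21.7]
155.0 [572.4   63.39 157.17] [-10.8   5.2  22.1]
154.75 [572.42  63.43 157.01] [-10.6   5.2  22.6]
154.5 [572.42  63.44 156.94] [-11.6   4.9  24.6]Traceback (most recent call last):
  File "<stdin>", line 14, in <module>
AttributeError: 'float' object has no attribute 'round'
```

Run:
```python
from plant import *
from h import *
R=down(7.4); f0=np.array([0.1,0.3,-2.6])
def F(n=5):
    v=[]
    for _ in range(n): v.append(telemetry.read_contact_force()-f0); arm.wait(.02)
    return np.mean(v,0)
def show(s): 
    f=F(); print(s,telemetry.read_eef_pos().round(2),f.round(1),telemetry.read_moment(),round(telemetry.read_opening(),2),round(telemetry.read_time_s(),2)); return f
show("now")
x,y,z=572.3,62.8,154.5
for _ in range(2):
    x-=.35; y+=.15; arm.movel([x,y,z],R,max_speed=25); f=show((x,y,z))
while f[2]<25 and z>153:
    z-=.1; arm.movel([x,y,z],R,max_speed=25); f=show(z)
for _ in range(6): f=show("hold")
```

```text
now [572.4   63.43 156.95] [-11.8   5.   24.7] [ 0.89164977  2.3147355  -0.00673862] 27.12 24.73
(571.9499999999999, 62.949999999999996, 154.5) [572.31  63.45 156.92] [-8.8  4.2 23.2] [ 0.75034348  1.7672539  -0.00408741] 27.36 25.07
(571.5999999999999, 63.099999999999994, 154.5) [572.23  63.49 156.93] [-6.2  3.4 22. ] [0.66479896 1.23061128 0.01424591] 26.73 25.4
154.4 [572.22  63.48 156.94] [-7.   3.3 23. ] [0.60062706 1.29466036 0.04567425] 26.9 25.73
154.3 [572.26  63.46 156.93] [-6.9  3.8 23.4] [ 0.59432002  1.34201668 -0.0035356 ] 26.93 26.07
154.20000000000002 [572.26  63.49 156.94] [-7.2  3.4 24.5] [ 0.57150431  1.40849401 -0.00141561] 27.47 26.4
154.10000000000002 [572.27  63.49 156.91] [-7.8  3.2 25.6] [ 0.50617998  1.49616377 -0.00918658] 27.09 26.73
hold [572.28  63.48 156.93] [-7.4  3.4 25.3] [ 0.5115269   1.4621252  -0.02940146] 27.18 26.82
hold [572.27  63.48 156.93] [-7.6  3.4 25.2] [ 0.58199308  1.47522687 -0.03581459] 27.23 26.9
hold [572.27  63.46 156.9 ] [-7.6  3.5 25.1] [ 0.5820335   1.45099142 -0.01450341] 26.99 26.98
hold [572.27  63.5  156.9 ] [-7.8  3.7 25.3] [0.59496695 1.48259649 0.02372169] 27.25 27.07
hold [572.27  63.46 156.93] [-8.   3.2 25.1] [0.56050077 1.48682373 0.00970028] 26.67 27.15
hold [572.27  63.51 156.89] [-7.8  3.4 25.4] [ 0.55395222  1.51558049 -0.04809277] 26.83 27.23
```

Run:
```python
from plant import *
from h import *
R=down(7.4); f0=np.array([0.1,0.3,-2.6])
def F(n=3):
    v=[]
    for _ in range(n): v.append(telemetry.read_contact_force()-f0); arm.wait(.02)
    return np.mean(v,0)
x,y,z=571.6,63.1,154.1
arm.wait(.2); f=F(); print(f)
while f[2]>7 and z<162:
    z+=.5; arm.movel([x,y,z],R,max_speed=25); f=F(); print(round(z,1),telemetry.read_eef_pos().round(2),f.round(1))
effector.set_gripper(60); arm.wait(.1); print(telemetry.read_opening(),telemetry.read_contact_force())
arm.movel([x,y,240],R,max_speed=120); arm.move_ptp([574,20,260],R); arm.wait(.1)
c=read_camera("wrist"); np.savez("pics/w4.npz",**c)
cv2.imwrite("pics/w4.png",cv2.resize(c["frame"][40:240,130:380,::-1],(750,600),interpolation=cv2.INTER_CUBIC))
g=lambda X:((proj(c,X,True)-[130,40])+.5)*3
for h in (168,170,172): print(h,g([572.3,63.1,h]))
print(telemetry.read_time_s())
```

```text
[-7.73330733  4.06437267 24.83548083]
154.6 [572.23  63.47 156.96] [-6.6  3.4 21. ]
155.1 [572.21  63.46 156.99] [-4.1  3.  17.6]
155.6 [572.12  63.44 157.01] [-2.9  3.7 13.3]
156.1 [572.09  63.38 157.13] [-1.1  3.1 11. ]
156.6 [572.03  63.35 157.32] [0.3 2.9 8.9]
157.1 [571.97  63.28 157.57] [1.4 3.9 7.9]
157.6 [571.83  63.18 157.81] [2.3 3.9 7. ]
158.1 [571.64  63.09 158.12] [2.1 3.3 6.9]
59.988413552967494 [-0.07054769  0.20794844 -0.39953221]
168 [378.05390842 316.97403573]
170 [378.14879688 317.81462689]
172 [378.24514706 318.66831779]
32.0083
```

View pics/w4.png

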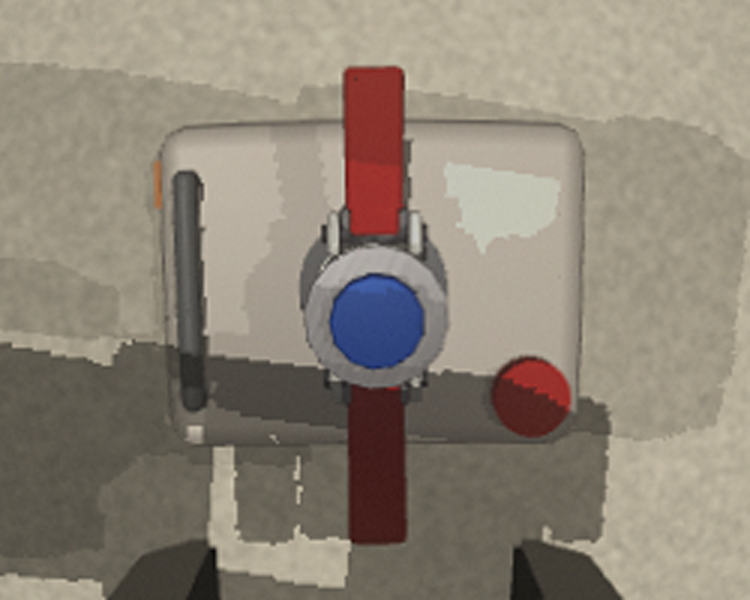

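The plug is seated upright, knob at (378,320), with both arms open. I turn the gripper to the can's y and push the arms down.

Run:
```python
from plant import *
from h import *
R=down(97.4); q=ik([572.2,63,260],R); print(np.round(q))
arm.move_ptp([572.2,63,260],R); effector.set_gripper(93); 
arm.movel([572.2,63,172],R,max_speed=100); arm.wait(.2)
f0=telemetry.read_contact_force(); print(telemetry.read_opening(),telemetry.read_eef_pos(),f0,telemetry.read_time_s())
z=172
while z>112:
    z-=2.5; arm.movel([572.2,63,z],R,max_speed=30); f=telemetry.read_contact_force()-f0
    print(z,telemetry.read_eef_pos().round(1),f.round(1),round(telemetry.read_time_s(),1))
    if np.linalg.norm(f)>28: print("STOP"); break
```

```text
[  4.  -6.  92.  -0.  95. -94.]
92.92471268709082 [572.41401597  62.99643035 172.57526076] [-0.20688639  0.14003077  0.03348714] 35.3167
169.5 [572.1  63.  169.3] [ 0.5 -0.2  0.2] 35.6
167.0 [572.1  63.  166.8] [ 0.6  0.8 -0.1] 35.8
164.5 [572.1  63.  164.3] [-0.1 -0.3  0.4] 36.1
162.0 [572.1  63.  161.8] [ 1.1  0.9 -0.1] 36.3
159.5 [572.1  63.  159.3] [ 1.  -0.4  0.3] 36.6
157.0 [572.1  63.  156.9] [-0.7 -0.7 -0.7] 36.8
154.5 [572.1  63.  154.3] [-0.2  0.7  0.9] 37.1
152.0 [572.1  63.  151.8] [ 0.3 -0.1 -0.1] 37.3
149.5 [572.2  63.  149.4] [ 0.6 -0.5  0.4] 37.6
147.0 [572.2  63.  146.9] [1.4 0.1 1. ] 37.8
144.5 [572.1  63.  144.3] [0.7 0.1 0.6] 38.1
142.0 [572.1  63.  141.8] [0.5 0.  1.3] 38.3
139.5 [572.2  63.  139.4] [0.4 0.1 1.9] 38.6
137.0 [572.2  63.  136.9] [ 1.7 -0.9  1.7] 38.8
134.5 [572.1  63.  134.3] [ 0.5 -0.5  1.8] 39.1
132.0 [572.2  63.  131.8] [1.2 0.2 0.7] 39.3
129.5 [572.2  63.  129.3] [ 0.8 -0.2  0.7] 39.6
127.0 [572.2  63.  126.9] [1.6 0.5 1.4] 39.8
124.5 [572.2  63.  124.4] [ 1.5 -0.8  0.8] 40.1
122.0 [572.2  63.  121.8] [ 1.8 -0.3  1.9] 40.3
119.5 [572.2  63.  119.4] [ 1.2 -0.4  1.9] 40.6
117.0 [572.2  63.  116.9] [ 1.7 -0.9  1.8] 40.8
114.5 [572.2  63.  114.4] [ 2.5 -0.1  2.3] 41.1
112.0 [572.2  63.  111.9] [2.7 0.9 1.8] 41.3
```

Run:
```python
from plant import *
for o in (88,84,80,76,72,69,66,64,63,62,61,60):
    effector.set_gripper(o); a=telemetry.read_opening(); g=telemetry.read_gripper_force()
    print(o,round(a,1),round(g,1),telemetry.read_contact_force().round(1),round(telemetry.read_time_s(),1))
    if a-o>.8 and g>20: break
```

```text
88 88.1 2.8 [-0.1 -0.5 -1.2] 41.7
84 84.0 3.5 [-1. -1. -2.] 42.0
80 80.5 4.0 [-0.7  1.5 -2.9] 42.4
76 76.2 4.7 [-0.1 -0.7 -4.4] 42.7
72 72.1 4.8 [-1.3  1.4 -5.9] 43.0
69 69.2 4.8 [-0.1 -0.7 -5.8] 43.4
66 66.5 5.2 [-0.1 -1.3 -6.3] 43.7
64 64.6 5.3 [-0.7 -0.7 -7. ] 44.0
63 63.3 6.6 [ 0.  -0.4 -9.2] 44.2
62 62.7 7.7 [  0.1  -3.4 -11.5] 44.4
61 61.5 16.7 [  1.5  -4.6 -13.6] 44.6
60 61.1 30.0 [  2.5  -4.3 -13. ] 44.8
```

Fully clamped at about 62 mm, which is home. I release, back off and check.

Run:
```python
from plant import *
from h import *
arm.wait(.2); print(telemetry.read_opening())
effector.set_gripper(93); R=down(97.4)
arm.movel([572.2,63,260],R,max_speed=120)
R=down(7.4); arm.move_ptp([574,-25,275],R); arm.wait(.1)
w=read_camera("wrist"); s=read_camera("scene"); t=read_camera("top")
im=lambda c,r,k,h:cv2.resize(c["frame"][r[0]:r[1],r[2]:r[3],::-1],(int((r[3]-r[2])*h/(r[1]-r[0])),h),interpolation=cv2.INTER_CUBIC)
cv2.imwrite("pics/w5.png",np.hstack([im(w,(0,200,150,350),0,390),im(s,(195,280,235,320),0,390)]))
ws=proj(w,[572.3,63,168],True); print(((ws-[150,0])+.5)*1.95, telemetry.read_time_s())
```

```text
61.35111150935535
[218.34734482 185.36794046] 48.6667
```

View pics/w5.png

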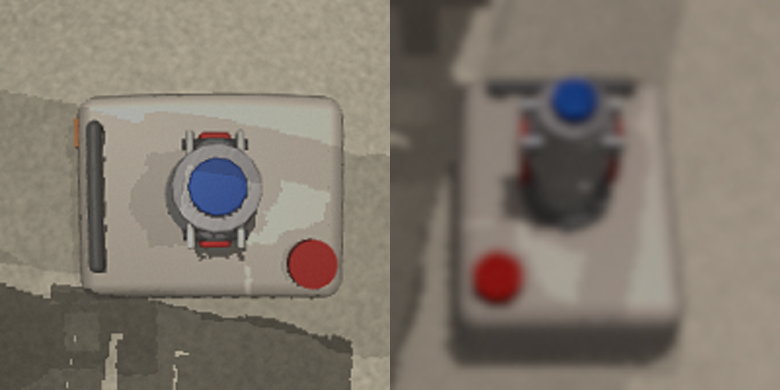

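The picture shows both bars hanging vertically beside the coupler at (215,135) and (214,244). The knob at (218,187) matches its locked height (projected (218,185)), so I hand in.

```bash
python3 -c "
from plant import *
print(finish_job())"
```

```text
the job is handed in; nothing more can be done
None
```

I closed the can and handed the job in at about 49 s: the plug was pressed at about 25 N for over half a second, both cam arms hang fully home, and the gripper is clear of everything. Gasket load peaked near 26 N and the arms saw at most 30 N. The bottle, beaker and jar were never approached, though I took no final picture of them.

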